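# Clamp the medium bottle's caddy and open its safety cap

## Task

Take the spring clamp off its wooden stand and clip it well down over the caddy's dark lip and the aluminium bench stop together, so that the caddy is held, and let the clamp go. Then open the bottle's orange safety cap: push it down, turn it counter-clockwise while it is down, and lift it straight off; finish still holding the cap upright and still, about 5 cm above where it sat over the bottle's neck, with the clamp on and the caddy where it was. Leave the coral piece, the glaze jar and the terracotta cup alone.

Things in the scene. Friction and masses are not known exactly. Their poses are not given: they have to be found in the camera images.
- fence: bench stop, fixed: a bare aluminium upright plate 220 mm long (along its x), 5 mm thick (along y), 36 mm tall, with a 3 mm thick foot 30 mm wide on its -y side. Origin on the work surface under the middle of the plate.
- caddy: loose wooden bottle caddy (about 0.9 kg with the bottle): board 130 x 180 x 15 mm carrying a blue bottle 76 mm across that cannot turn in it. Origin on the work surface under the bottle's axis, z up. Along the board's -y edge stands the dark wood lip, parallel to the bench stop and within 1 mm of it. The bottle's side is 77 mm from the lip.
- lip_top (a point): middle of the top edge of the caddy's lip, 36 mm above the work surface, as high as the bench stop. The lip is 130 mm long along x, 5 mm thick along y; bottle on its +y side, bench stop on its -y side: together a wall 10 to 11 mm thick, its middle plane 3 mm to the -y side of this point. Axes as the caddy's.
- clamp: the spring clamp, loose, 70 g: black handles on top, yellow jaws below, 24 mm wide along the hinge. Origin on the hinge pin (5 mm radius); x along the pin, y the direction in which it closes, z up. Jaws reach 27 mm down from the pin, handles 40 mm up. It starts astride the stand's fin, fin along x, pin resting on the fin's top; pushed down on any edge, the pin is what stops it.
- clamp_center (a point): centre of the clamp, half-way up, 7.5 mm above its pin; axes as the clamp's. Pinch the handles along y, 18 mm above this point: there they are 41 mm over their outsides at rest (49 mm at the tips) and squeeze to 26 mm with parallel faces, which takes about 10 N.
- clamp_jaws (a point): point midway between the yellow jaws, 20 mm below the hinge pin, 7 mm above the jaw tips. Axes as the clamp's.
- clamp_jaw (a joint): opening angle of the clamp: 0 on its 10 mm fin, grows to a stop at 0.6 rad as the handles are squeezed (jaws then 25 mm apart at their tips). Released, it springs shut on what is between the jaws.
- stand: fixed light wood stand of the clamp: base 120 x 90 x 12 mm with an upright fin 100 mm long (along x), 10 mm thick (along y), top 56 mm above the work surface. Origin on the work surface under its middle.
- cap_center (a point): centre of the orange push-and-turn cap: round, 51 mm across, 24 mm tall, 30 g; z up, x along the white arrow on top. Closed, it is 137 mm above the work surface. A spring pushes it up, 4 N plus 1 N per mm. Pushed down 5.5 to 9 mm (9 is the stop) it turns counter-clockwise seen from above, is free from 1.0 rad and meets a stop at 2.3 rad. Unpushed, teeth block turning and lifting.
- neck_top (a point): centre of the rim of the bottle's neck, on the bottle's axis, 1 mm below the closed cap's centre. A grey spring plunger stands 9 to 12 mm above it. Below the closed cap's skirt 18 mm of neck is free above the shoulder. Axes as the caddy's.
- coral: bystander: white unfired coral-like sculpture on a round plaster bat 110 mm across, 90 mm tall. Origin under its centre.
- glaze_jar: bystander: glaze jar 64 mm across, 75 mm tall. Origin under its centre.
- tool_cup: bystander: terracotta cup 72 mm across, 85 mm tall. Origin under its centre.
Not all that is in view belongs to the job. What is meant by the clamp is not blue, and is the smaller of those in its own colour.

How it is judged:
By the outcome, as a careful person would: the job done as asked, in the order asked, and still so for the second after the job is handed in, while the arm keeps its last pose, push and grip.
It also fails if it takes over 51 s, if anything falls off the work surface, if the arm or the gripper's body presses on something with over 40 N, if the wrist force passes 120 N, or if a joint passes its speed limit or range.

## Robot

A 6-joint arm with a two-finger parallel gripper is mounted at the origin on the work surface. World frame = base frame: x ahead of the robot, y to its left, z up, the work surface at z = 0. Lengths are in mm, angles in rad, forces in N, time in s.
With the tool pointing down it reaches from about 400 to 925 mm from the base axis. Payload 12.5 kg.
Tool frame: the origin (TCP) lies at the very end of the fingers, on their centre line; the grasp point (between the pads) lies 19 mm behind it (env.grip_point_offset is the distance from the TCP to the grasp point, in mm); z points along the fingers, y is the direction in which the jaws open and shut (so a half turn about z gives the same grasp; the last joint's range is limited). The gripper opens to 95 mm and grips with 3 to 60 N. Pads are 20 mm wide; open, the fingers measure 119 mm over their backs; the gripper's body (75 mm by 180 mm) begins 59 mm behind the grasp point.
Start: joints at [-1.345, 0.491, 1.559, -0, 1.092, -0.106], TCP at [203.614, -590.921, 214.661] pointing down, gripper open.
Joint ranges: [-3.1, 3.1], [-0.84, 2.19], [0.05, 2.79], [-1.13, 4.28], [0.06, 2.93], [-2.69, 2.69]. Speed limits (rad/s): [2.22, 2.22, 2.79, 3.14, 3.14, 3.14].

## Interface

Orientations are given as [roll, pitch, yaw] about the fixed x, y, z axes, in that order (R = Rz(yaw) Ry(pitch) Rx(roll)).
In Python, from cell import env gives the robot as it stands.
- The arm moves only by the tool drive_tool, never from a script. Its argument "commands" is a list of rows, each an object of numbers: "dx", "dy", "dz": the shift along the world's x, y, z in mm; "yaw": the turn about the world's z in degrees. In form: [{"dx": .., "dy": .., "dz": .., "yaw": ..}, ...]. A call has 1 to 5 rows; each row shifts and turns the commanded pose from where the row before left it; what a row does not reach is not made up. A row lasts 1/12 s, in which the tool goes at most 41.7 mm and 7.16 degrees, less where a joint would pass 70% of its speed; a pose out of reach is approached as far as the arm can. A call with a gripper value outside its range is refused whole. "grip" is the opening, from 0 (shut) to 1 (fully open), set as the call begins (left out, the last holds). The fingers move at their own pace and stop on an object; the grip force is fixed at half the most. Time passes only in rows, so rows that do not move let the fingers close. It gives the time, the measured TCP pose, the force and the opening at its end, in the units of the state.
- env.state(): the state, without advancing time (a new reading comes with each control period).
- env.read_camera(name): name is "scene" or "side" or "wrist"; returns the picture (400x640x3 uint8, red, green, blue); there is no depth.
- env.calibration(name): a dict with "intrinsics" (3x3 intrinsics, pixels), "dist_coeffs" ([k1, k2, p1, p2, k3] as OpenCV has them; the pictures are not rectified), "rvec" (rotation vector, rad) and "tvec" (3), from world to camera coordinates, as OpenCV has them. Camera axes: x right, y down, z forward; pixel columns grow to the right and rows downward; lengths in mm; the calibration is good to about 2 mm. A picture is of the moment at which its call begins: read the wrist's pose just before it. calibration takes no time and is no camera call; for the wrist camera it gives the pose at the moment of the call.
- env.job_done(): hands the job in, once; it reports no verdict.
Trained networks look in the newest picture that a camera, given by its name, has taken for a name from the list of things; names that differ only in an ending like _2 or _b are one class to them, and where a whole thing is asked for, a point or a joint stands for the part that bears it (a point fixed in the world has none). Each returns a list of dicts, best first, with "conf" (0 to 1); they miss things now and then, are a little off and sometimes report something else, mostly with a low value. They report only what shows in the picture. A call takes as long as a camera call. They do not tell look-alikes from the thing itself.
- env.trace(query, camera): "pixels" (400x640 bool, what is visible of it) and "pixel" ([column, row] in pixels, amid what is visible of it).
- env.place_of(query, camera): "pixel" ([column, row] in pixels: a listed point, or the origin of a listed thing).
The state is a dict: "t": time; "joints": joint angles; "qvel": joint speeds; "tau": joint torques, N m; "eef_pos": TCP position; "tcp_rot": TCP orientation; "ft_force": force on the tool from outside, world axes, zero at the start; "moment": the same for the moment, N m; "opening": opening from 0.0 (shut) to 1.0 (fully open).
Only numpy, scipy, OpenCV 4.12 (cv2) and the standard library are available. Lean on these libraries where they do the work, as an engineer would, in place of code of your own. Each camera call takes 0.05 s, during which the arm holds its last target.

## Working session

There is one attempt and no reset: what is moved stays moved. The work goes in short steps, Python scripts to look and compute and a tool call to move; the robot and the scene stay as the last step left them, time stands still between calls to the robot, and variables do not carry over. Pictures are saved under pics/ and viewed, and the job is handed in when it is done.

Besides the shell and the picture viewer there is one more tool, called after "Emit:" by a JSON object that holds its "api" and its "payload". drive_tool: Moves the arm, as the interface text tells. Its arguments: {"type":"object","properties":{"commands":{"type":"array"},"grip":{"type":"number"}},"required":["commands"]}

```bash
ls; mkdir -p pics; cat > h.py <<'E'
import numpy as np, cv2
from cell import env
def save(name,img): cv2.imwrite('pics/'+name,cv2.cvtColor(np.ascontiguousarray(img),cv2.COLOR_RGB2BGR))
def cal(c):
    d=env.calibration(c); return np.array(d['intrinsics'],float),np.array(d['dist_coeffs'],float),np.array(d['rvec'],float).reshape(3,1),np.array(d['tvec'],float).reshape(3,1)
def ray(c,px,C=None):
    K,D,r,t=C or cal(c); R=cv2.Rodrigues(r)[0]
    u=cv2.undistortPoints(np.array([[px]],float),K,D).ravel()
    d=R.T@np.array([u[0],u[1],1.]); o=(-R.T@t).ravel(); return o,d/np.linalg.norm(d)
def atz(c,px,z,C=None):
    o,d=ray(c,px,C); return o+d*(z-o[2])/d[2]
def tri(rays):
    A=np.zeros((3,3));b=np.zeros(3)
    for o,d in rays:
        P=np.eye(3)-np.outer(d,d);A+=P;b+=P@o
    p=np.linalg.solve(A,b); return p,[np.linalg.norm((np.eye(3)-np.outer(d,d))@(p-o)) for o,d in rays]
def proj(c,P,C=None):
    K,D,r,t=C or cal(c); return cv2.projectPoints(np.array(P,float).reshape(-1,1,3),r,t,K,D)[0].reshape(-1,2)
E
python3 - <<'E'
from h import *
print(env.state()['t'])
for c in ['scene','side','wrist']:
    save(c+'0.png',env.read_camera(c))
    K,D,r,t=cal(c); print(c,(-cv2.Rodrigues(r)[0].T@t).ravel())
print(env.state())
E
```

```text
pics
0.0
scene [899.91894092 293.03149354 793.36946484]
side [236.26330614 632.63961308 538.90847544]
wrist [ 281.19430109 -564.51687319  384.74553996]
{'t': 0.15, 'joints': array([-1.34458487e+00,  4.91409887e-01,  1.55928952e+00,  6.05195130e-07,
        1.09169074e+00, -1.05604313e-01]), 'qvel': array([ 0.00012935, -0.00157801, -0.00231259, -0.0006828 , -0.00065905,
       -0.00074182]), 'tau': array([ 7.97463381e-04, -6.12899280e+01, -2.58278614e+01,  6.92344713e-02,
        4.73374058e-02, -5.80060851e-05]), 'eef_pos': array([ 203.58212358, -590.73985422,  214.20981652]), 'tcp_rot': array([-3.14079966e+00, -8.45962274e-05,  3.31815453e-01]), 'ft_force': array([-0.00998192,  0.77004169, -0.07436991]), 'moment': array([-0.00305314,  0.01424696, -0.07579073]), 'opening': 0.9990936564759867}
```

View pics/scene0.png

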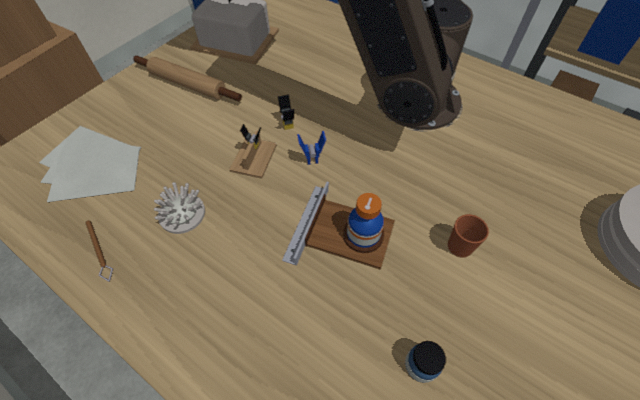

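View pics/side0.png

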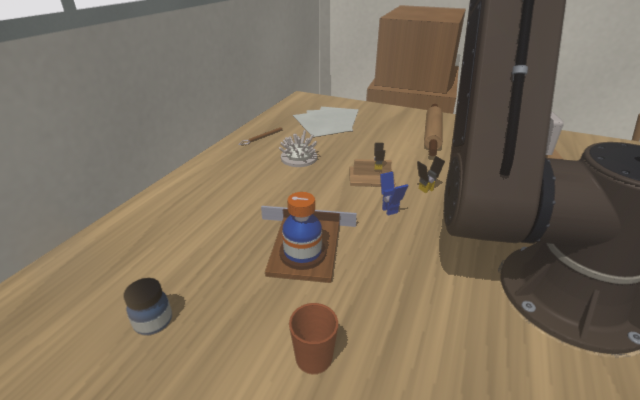

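View pics/wrist0.png

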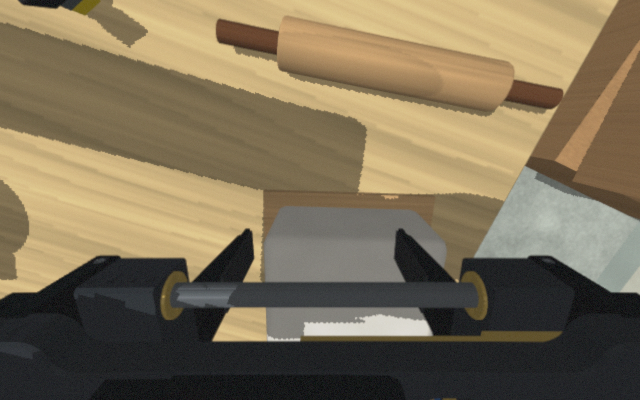

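```bash
python3 - <<'E'
from h import *
for c in ['scene','side']:
    env.read_camera(c)
    for q in ['clamp_center','clamp','clamp_jaws','stand','lip_top','cap_center','neck_top','caddy','fence','coral','glaze_jar','tool_cup']:
        print(c,q,[(np.round(d['pixel'],1).tolist(),round(d['conf'],2)) for d in env.place_of(q,c)[:3]])
print(env.state()['t'])
E
```

```text
scene clamp_center [([254.1, 135.2], 0.67), ([313.4, 148.4], 0.65), ([284.8, 110.6], 0.64)]
scene clamp [([310.2, 149.5], 0.88), ([252.9, 139.4], 0.73), ([286.3, 113.9], 0.71)]
scene clamp_jaws [([288.8, 121.7], 0.92), ([315.1, 156.9], 0.76), ([251.5, 144.3], 0.65)]
scene stand []
scene lip_top [([313.1, 217.0], 0.87)]
scene cap_center [([370.0, 204.8], 0.69)]
scene neck_top [([368.9, 207.4], 0.84)]
scene caddy [([360.2, 239.9], 0.91)]
scene fence [([311.3, 224.6], 0.88)]
scene coral [([182.8, 213.7], 0.61), ([250.9, 137.3], 0.48)]
scene glaze_jar [([419.9, 362.0], 0.97)]
scene tool_cup [([461.8, 245.5], 0.92), ([360.7, 236.9], 0.62)]
side clamp_center [([393.0, 195.0], 0.87), ([377.9, 155.4], 0.79), ([426.8, 175.5], 0.57)]
side clamp [([427.2, 176.6], 0.77), ([391.3, 197.2], 0.77), ([376.8, 157.5], 0.62)]
side clamp_jaws [([390.3, 207.2], 0.96), ([426.4, 187.3], 0.66), ([380.0, 164.6], 0.63)]
side stand [([373.3, 178.7], 0.93)]
side lip_top [([310.3, 211.5], 0.68)]
side cap_center [([302.0, 205.0], 0.94)]
side neck_top [([300.8, 204.4], 0.62), ([378.4, 155.0], 0.6)]
side caddy [([300.9, 259.3], 0.87)]
side fence []
side coral [([301.2, 160.9], 0.72)]
side glaze_jar [([155.8, 318.1], 0.96)]
side tool_cup [([314.4, 357.4], 0.7)]
1.45
```

The scene view shows the clamp on the stand at (252,137), a loose black and yellow clamp at (286,112), a blue one at (312,149), the fence and lip at about (308,222) and the cap at (369,205). The side view agrees, with the clamp at (378,156) and the cap at (302,204).

```bash
python3 - <<'E'
from h import *
S={'clamp_center':((254.1,135.2),(377.9,155.4)),'pin':((252.9,139.4),(376.8,157.5)),'jaws':((251.5,144.3),(380,164.6)),
'lip':((313.1,217),(310.3,211.5)),'cap':((370,204.8),(302,205)),'caddy':((360.2,239.9),(300.9,259.3)),'coral':((182.8,213.7),(301.2,160.9)),'jar':((419.9,362),(155.8,318.1)),'cup':((461.8,245.5),(314.4,357.4)),'loose':((286.3,113.9),(427.2,176.6)),'blue':((310.2,149.5),(391.3,197.2))}
for k,(a,b) in S.items():
    p,e=tri([ray('scene',a),ray('side',b)]); print(k,p.round(1),np.round(e,1))
a=cv2.imread('pics/scene0.png');b=cv2.imread('pics/side0.png')
cv2.imwrite('pics/z1.png',cv2.resize(a[100:200,210:350],None,fx=5.5,fy=5.5,interpolation=2))
cv2.imwrite('pics/z2.png',cv2.resize(a[170:280,270:410],None,fx=5.4,fy=5.4,interpolation=2))
cv2.imwrite('pics/z3.png',cv2.resize(b[130:220,330:460],None,fx=6,fy=6,interpolation=2))
E
```

```text
clamp_center [ 449.8 -248.6   75.8] [2.3 2.3]
pin [ 454.2 -251.2   65.6] [0.2 0.2]
jaws [ 448.8 -267.6   35.1] [2.1 2.1]
lip [534.2   0.8  30.7] [0. 0.]
cap [494.1 119.7 137.3] [1. 1.]
caddy [502.6 115.1  -6.1] [0.6 0.6]
coral [ 696.5 -284.1  -13.6] [1. 1.]
jar [663.6 355.7   1.4] [0. 0.]
cup [382.3 314.3   4.5] [0.1 0.1]
loose [ 315.2 -255.2   40.6] [3.5 3.5]
blue [ 377.3 -125.1   37.4] [1.9 1.9]
```

View pics/z1.png

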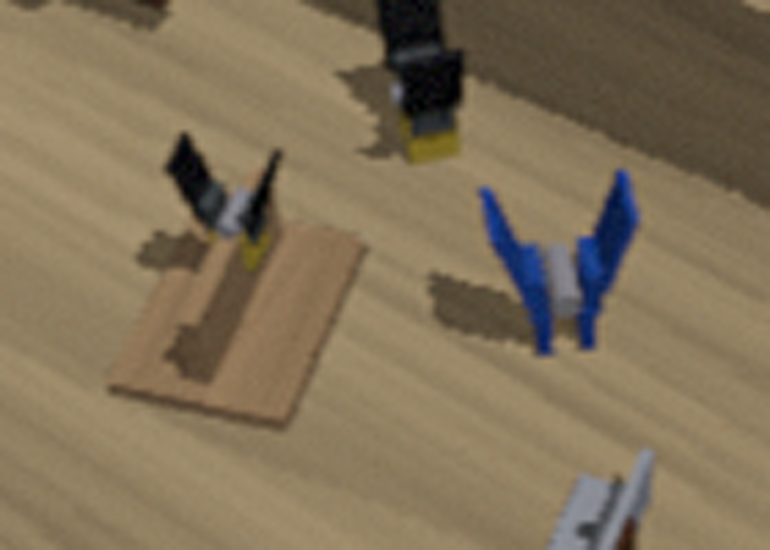

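View pics/z2.png

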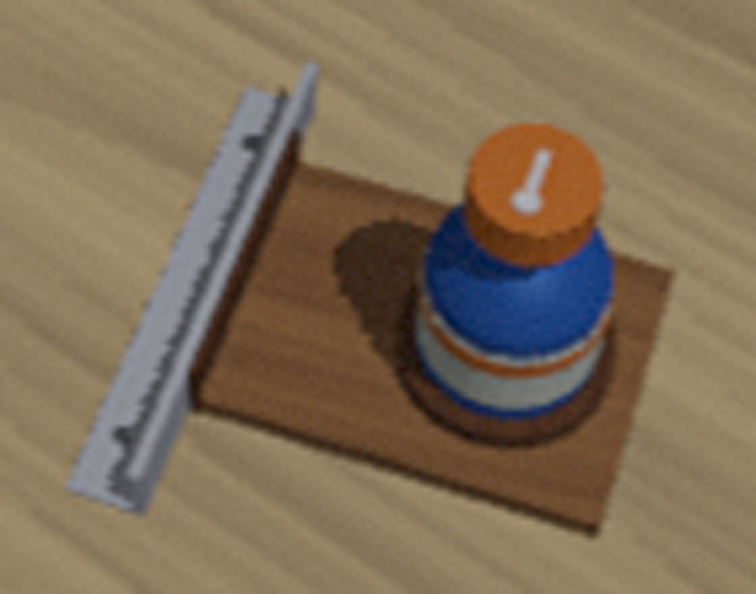

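View pics/z3.png

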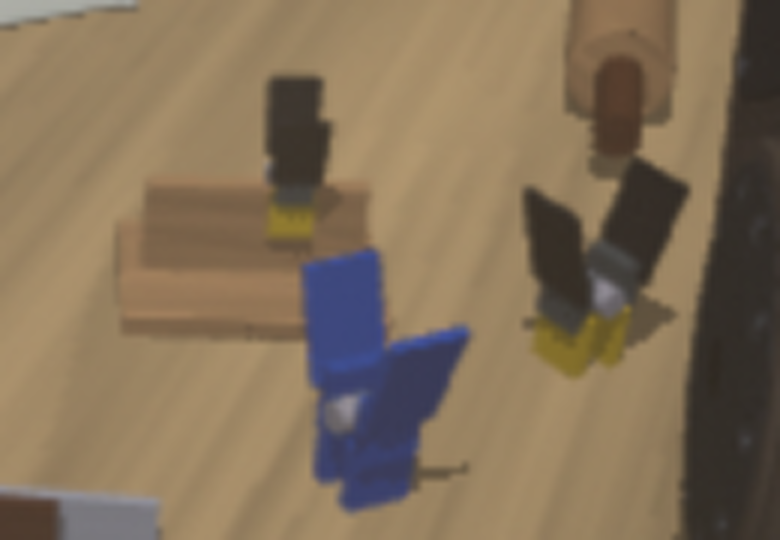

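```bash
python3 - <<'E'
from h import *
z1=lambda x,y:(210+x/5.5,100+y/5.5)
z2=lambda x,y:(270+x/5.4,170+y/5.4)
z3=lambda x,y:(330+x/6,130+y/6)
a=[atz('scene',z1(*p),12) for p in [(108,386),(287,418),(367,243)]]
print('base',np.round(a,1)); d=a[2]-a[1]; print(np.linalg.norm(d),np.degrees(np.arctan2(d[1],d[0])), 'ctr',(a[0]+a[2])/2)
a=[atz('side',z3(*p),56) for p in [(148,178),(370,184)]]; d=a[1]-a[0]; print('fin',np.round(a,1),np.linalg.norm(d),np.degrees(np.arctan2(d[1],d[0])))
a=[atz('scene',z2(*p),36) for p in [(297,135),(195,380)]]; d=a[0]-a[1]; print('lip',np.round(a,1),np.linalg.norm(d),np.degrees(np.arctan2(d[1],d[0])),(a[0]+a[1])/2)
a=[atz('scene',z2(*p),15) for p in [(200,408),(600,527),(673,268)]]; print('board',np.round(a,1)); 
for i,j in ((0,1),(1,2)):
    d=a[j]-a[i]; print(np.linalg.norm(d),np.degrees(np.arctan2(d[1],d[0])))
a=[atz('scene',z2(*p),149) for p in [(527,203),(545,152),(537,183)]]; d=a[1]-a[0]; print('arrow',np.round(a,1),np.linalg.norm(d),np.degrees(np.arctan2(d[1],d[0])))
print('bottle via side cap')
E
```

```text
base [[ 538.2 -268.2   12. ]
 [ 502.9 -186.9   12. ]
 [ 396.2 -226.8   12. ]]
113.88971803374056 -159.4889357437999 ctr [ 467.19949675 -247.49855552   12.        ]
fin [[ 509.8 -232.3   56. ]
 [ 416.9 -267.6   56. ]] 99.34056567416353 -159.2020700404528
lip [[470.  -11.1  36. ]
 [595.1  26.8  36. ]] 130.68596199782223 -163.15368589309722 [532.5238758    7.84086489  36.        ]
board [[596.   29.2  15. ]
 [543.6 193.8  15. ]
 [418.9 156.1  15. ]]
172.73312768789359 107.66670484402295
130.17088352226844 -163.18500163116204
arrow [[509.  121.6 149. ]
 [485.5 114.8 149. ]
 [499.2 119.8 149. ]] 24.430118890241168 -163.97331567896848
bottle via side cap
```

```bash
cat >> h.py <<'E'
def Rz(a): 
    c,s=np.cos(a),np.sin(a); return np.array([[c,-s,0],[s,c,0],[0,0,1]])
def wristpix(P,tcp,yaw):
    "pixel of world point P if TCP were at tcp with yaw (rad)"
    s=env.state(); t0=np.array(s['eef_pos']); y0=s['tcp_rot'][2]
    P0=t0+Rz(y0-yaw)@(np.array(P,float)-np.array(tcp,float)); return proj('wrist',[P0])[0]
E
python3 - <<'E'
from h import *
for P in [(452,-251,61),(452,-251,101)]:
  for z in (150,180,215):
    for off in (0,-40,-80,-120):
        y=np.radians(20.6); print(P,z,off,wristpix(P,np.array([452,-251,z])+Rz(y)@[off,0,0],y).round(0))
E
```

```text
(452, -251, 61) 150 0 [323. 204.]
(452, -251, 61) 150 -40 [323. 164.]
(452, -251, 61) 150 -80 [323. 119.]
(452, -251, 61) 150 -120 [323.  70.]
(452, -251, 61) 180 0 [323. 196.]
(452, -251, 61) 180 -40 [323. 159.]
(452, -251, 61) 180 -80 [323. 119.]
(452, -251, 61) 180 -120 [323.  75.]
(452, -251, 61) 215 0 [323. 188.]
(452, -251, 61) 215 -40 [323. 155.]
(452, -251, 61) 215 -80 [323. 119.]
(452, -251, 61) 215 -120 [323.  80.]
(452, -251, 101) 150 0 [323. 218.]
(452, -251, 101) 150 -40 [323. 172.]
(452, -251, 101) 150 -80 [323. 120.]
(452, -251, 101) 150 -120 [323.  61.]
(452, -251, 101) 180 0 [323. 207.]
(452, -251, 101) 180 -40 [323. 165.]
(452, -251, 101) 180 -80 [323. 119.]
(452, -251, 101) 180 -120 [323.  68.]
(452, -251, 101) 215 0 [323. 197.]
(452, -251, 101) 215 -40 [323. 160.]
(452, -251, 101) 215 -80 [323. 119.]
(452, -251, 101) 215 -120 [323.  75.]
```

Emit:
{"api": "drive_tool", "payload": {"commands": [{"dx":21.1,"dy":32.6,"dz":-3.4,"yaw":0.3},{"dx":21.1,"dy":32.6,"dz":-3.4,"yaw":0.3},{"dx":21.1,"dy":32.6,"dz":-3.4,"yaw":0.3},{"dx":21.1,"dy":32.6,"dz":-3.4,"yaw":0.3},{"dx":21.1,"dy":32.6,"dz":-3.4,"yaw":0.4}], "grip": 0.8}}

```text
t: 1.87
eef_pos: [309.7, -426.4, 197.6]
tcp_rot: [3.141, -0.0, 0.359]
ft_force: [0.2, -1.1, 0.8]
opening: 0.8
```

Emit:
{"api": "drive_tool", "payload": {"commands": [{"dx":21.1,"dy":32.6,"dz":-3.4},{"dx":21.1,"dy":32.6,"dz":-3.4},{"dx":21.1,"dy":32.6,"dz":-3.4},{"dx":21.1,"dy":32.6,"dz":-3.4},{"dx":21.1,"dy":32.6,"dz":-3.4}]}}

```text
invalid input
```

Emit:
{"api": "drive_tool", "payload": {"commands": [{"dx":0},{"dx":0},{"dx":0}]}}

```text
invalid input
```

```bash
python3 - <<'E'
from h import *
s=env.state();print(s['t'],s['eef_pos'],np.degrees(s['tcp_rot']),s['opening'])
C=cal('wrist'); print(C[2].ravel(),C[3].ravel())
save('w1.png',env.read_camera('wrist'))
for q in ['clamp_center','clamp','clamp_jaws']:
    for d in env.place_of(q,'wrist')[:2]: print(q,np.round(d['pixel'],1),round(d['conf'],2),atz('wrist',d['pixel'],{'clamp_center':68.5,'clamp':61,'clamp_jaws':41}[q],C))
E
```

```text
1.8667 [ 309.69136447 -426.37761429  197.62464507] [ 1.79976130e+02 -4.67491936e-03  2.05956178e+01] 0.7998289212480889
[-2.37611939  1.64611619  0.24296469] [-508.28964941  106.15549775  416.56461481]
clamp_center [180.4 131.4] 0.78 [ 320.01299709 -262.66250818   68.5       ]
clamp_center [61.5 23. ] 0.76 [ 378.22509632 -138.76190885   68.5       ]
clamp [186.6 133.2] 0.94 [ 318.83724086 -265.87792587   61.        ]
clamp [67.3 25.7] 0.81 [ 377.66037382 -137.61474265   61.        ]
clamp_jaws [218.1   2.6] 0.94 [ 451.9607531  -259.53098698   41.        ]
clamp_jaws [196.  126.2] 0.91 [ 325.82928742 -265.57223248   41.        ]
```

View pics/w1.png

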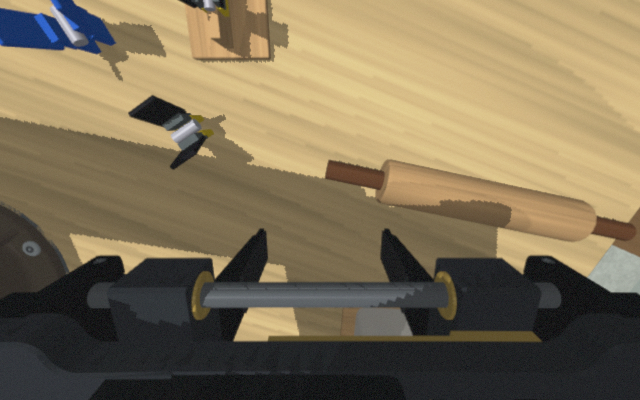

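Only the first move ran, because each row needs all four keys. This view shows the loose clamp at (180,130) and the stand with the target clamp at the top edge (228,10).

Emit:
{"api": "drive_tool", "payload": {"commands": [{"dx":21.1,"dy":32.6,"dz":-3.4,"yaw":0},{"dx":21.1,"dy":32.6,"dz":-3.4,"yaw":0},{"dx":21.1,"dy":32.6,"dz":-3.4,"yaw":0},{"dx":21.1,"dy":32.6,"dz":-3.4,"yaw":0},{"dx":21.1,"dy":32.6,"dz":-3.4,"yaw":0}]}}

```text
t: 2.48
eef_pos: [415.2, -264.9, 180.7]
tcp_rot: [3.141, -0.0, 0.358]
ft_force: [0.6, -1.2, 1.1]
opening: 0.8
```

Emit:
{"api": "drive_tool", "payload": {"commands": [{"dx":0,"dy":0,"dz":0,"yaw":0},{"dx":0,"dy":0,"dz":0,"yaw":0}]}}

```text
t: 2.65
eef_pos: [415.4, -264.7, 180.7]
tcp_rot: [3.141, 0.0, 0.362]
ft_force: [0.1, -0.8, -0.4]
opening: 0.798
```

```bash
python3 - <<'E'
from h import *
s=env.state();print(s['t'],s['eef_pos'],np.degrees(s['tcp_rot']),s['opening'])
C=cal('wrist'); np.save('C2.npy',np.concatenate([C[2].ravel(),C[3].ravel()]))
im=env.read_camera('wrist');save('w2.png',im)
save('w2z.png',cv2.resize(im[90:250,220:420],None,fx=3.75,fy=3.75,interpolation=2))
for q in ['clamp_center','clamp','clamp_jaws']:
    for d in env.place_of(q,'wrist')[:3]: print(q,np.round(d['pixel'],1),round(d['conf'],2),atz('wrist',d['pixel'],{'clamp_center':68.5,'clamp':61,'clamp_jaws':41}[q],C))
E
```

```text
2.65 [ 415.35067804 -264.7489341   180.66532956] [1.79973181e+02 1.19331226e-04 2.07328735e+01] 0.7977232372116784
clamp_center [189.7 178. ] 0.91 [ 386.11171074 -127.61878488   68.5       ]
clamp_center [328.9 167.5] 0.71 [ 447.44924139 -258.62611984   68.5       ]
clamp_center [286.1 265.9] 0.71 [ 324.07438214 -253.5396687    68.5       ]
clamp [327.2 165.8] 0.95 [ 447.31608682 -256.90557647   61.        ]
clamp [286.5 259.3] 0.83 [ 327.98853234 -251.69577069   61.        ]
clamp_jaws [287.1 246.2] 0.96 [ 333.96398124 -247.76494994   41.        ]
clamp_jaws [326.1 161.3] 0.71 [ 448.53127781 -255.38377614   41.        ]
clamp_jaws [202.5 173. ] 0.62 [ 386.59664949 -129.28308485   41.        ]
```

View pics/w2z.png

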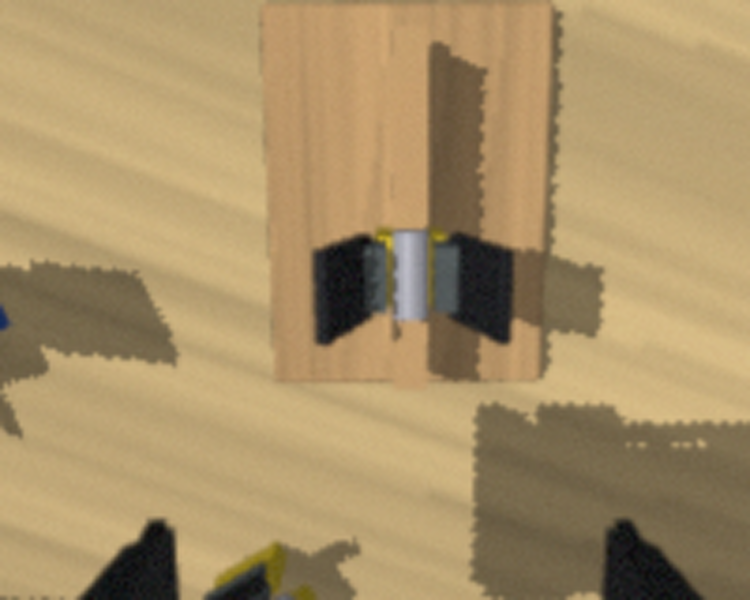

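```bash
python3 - <<'E'
from h import *
v=lambda x,y:(220+x/3.75,90+y/3.75)
P=atz('wrist',v(411,275),66);print('pin',P)
a=atz('wrist',v(410,5),56);b=atz('wrist',v(411,383),56);d=a-b;print(a,b,np.linalg.norm(d),np.degrees(np.arctan2(d[1],d[0])))
l=[atz('wrist',v(*p),12) for p in [(263,3),(277,380),(545,378),(553,3)]]
for i,j in((1,0),(2,3)): d=l[j]-l[i];print(np.linalg.norm(d),np.degrees(np.arctan2(d[1],d[0])))
h=[atz('wrist',v(*p),101) for p in [(313,250),(320,343),(510,340),(513,250)]];print('handle tips mid',np.mean(h,0), np.linalg.norm(h[0]-h[3]),np.linalg.norm(h[0]-h[1]))
s=env.state();print('delta',P-s['eef_pos'])
E
```

```text
pin [ 450.15617578 -259.80634385   66.        ]
[ 515.61885606 -234.84069119   56.        ] [ 418.96710322 -271.88828986   56.        ] 103.50886866702075 20.972335691636864
118.43218706769487 20.721952408048473
117.76211161050527 21.804551573704913
handle tips mid [ 450.55104387 -259.66272795  101.        ] 47.94702154274301 22.84268759428237
delta [  36.04208028    6.62581815 -114.72478389]
```

```bash
python3 - <<'E'
from h import *
s=env.state();t=np.array(s['eef_pos']);R=Rz(s['tcp_rot'][2])
for y in(-38,0,38): print(y,(proj('wrist',[t+R@[0,y,0]])[0]-[220,90])*3.75, (proj('wrist',[t+R@[10,y,0]])[0]-[220,90])*3.75)
E
```

```text
-38 [598.87877141 577.29529524] [602.135093   525.68995395]
0 [387.29686415 577.31599663] [387.25370883 525.7292213 ]
38 [175.70458451 577.46087435] [172.36155398 525.85585946]
```

Emit:
{"api": "drive_tool", "payload": {"commands": [{"dx":34.9,"dy":5.0,"dz":0,"yaw":0.4},{"dx":0,"dy":0,"dz":-28.3,"yaw":0},{"dx":0,"dy":0,"dz":-28.3,"yaw":0},{"dx":0,"dy":0,"dz":-28.3,"yaw":0},{"dx":0,"dy":0,"dz":-28.3,"yaw":0}]}}

```text
t: 3.27
eef_pos: [449.1, -261.3, 66.4]
tcp_rot: [3.141, -0.0, 0.365]
ft_force: [1.1, -0.8, -0.6]
opening: 0.802
```

Emit:
{"api": "drive_tool", "payload": {"commands": [{"dx":0,"dy":0,"dz":0,"yaw":0},{"dx":0,"dy":0,"dz":0,"yaw":0}], "grip": 0.5}}

```text
t: 3.43
eef_pos: [448.8, -260.7, 67.0]
tcp_rot: [-3.14, 0.001, 0.365]
ft_force: [0.8, -0.3, 1.7]
opening: 0.711
```

```bash
python3 - <<'E'
from h import *
s=env.state();print(s['t'],s['eef_pos'],s['tcp_rot'],s['opening'],s['ft_force'])
im=env.read_camera('wrist')
save('w3z.png',cv2.resize(im[90:290,200:440],None,fx=3,fy=3,interpolation=2))
save('s3.png',cv2.resize(env.read_camera('scene')[60:200,180:360],None,fx=4,fy=4,interpolation=2))
E
```

```text
3.4333 [ 448.75069468 -260.70063255   67.00574219] [-3.13955992e+00  1.36537104e-03  3.65007449e-01] 0.7114275228929996 [ 0.84033021 -0.34277661  1.67021212]
```

View pics/w3z.png

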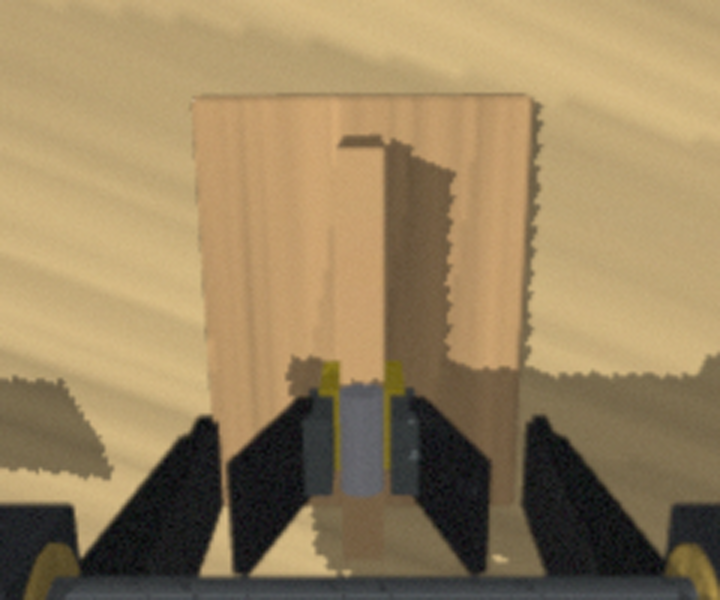

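View pics/s3.png

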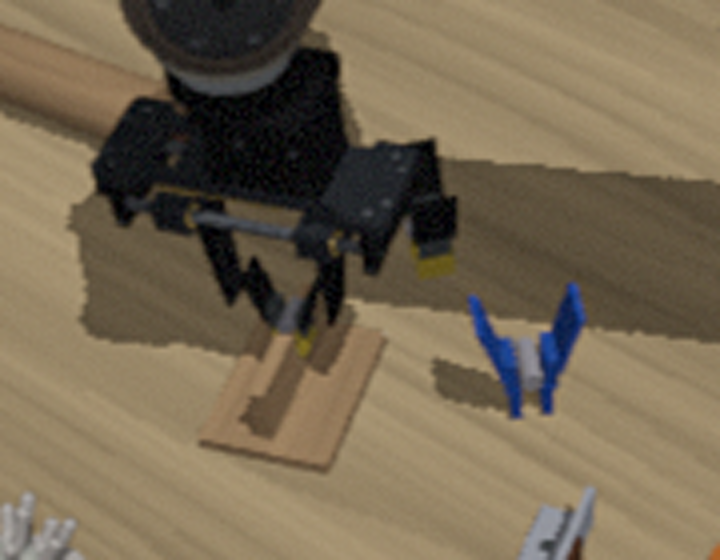

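```bash
python3 - <<'E'
from h import *
s=env.state();t=np.array(s['eef_pos']);R=Rz(s['tcp_rot'][2]);print(t)
for x in (0,10): print(((proj('wrist',[t+R@[x,0,0]])[0]-[200,90])*3))
for p in [(362,385),(362,493),(362,439)]: print(R.T@(atz('wrist',(200+p[0]/3,90+p[1]/3),66)-t))
E
```

```text
[ 449.80918248 -260.99068035   68.81086205]
[369.78655481 461.81786873]
[369.74938471 420.53632819]
[17.32342771  1.71402666 -2.81086205]
[-9.23416795  1.80693177 -2.81086205]
[ 4.31124371  1.75962656 -2.81086205]
```

Emit:
{"api": "drive_tool", "payload": {"commands": [{"dx":3.4,"dy":3.2,"dz":0,"yaw":0},{"dx":0,"dy":0,"dz":0,"yaw":0}]}}

```text
t: 3.7
eef_pos: [453.7, -256.8, 69.0]
tcp_rot: [3.14, -0.001, 0.366]
ft_force: [-0.6, 3.2, 2.1]
opening: 0.519
```

Emit:
{"api": "drive_tool", "payload": {"commands": [{"dx":0,"dy":0,"dz":0,"yaw":0},{"dx":0,"dy":0,"dz":0,"yaw":0},{"dx":0,"dy":0,"dz":0,"yaw":0},{"dx":0,"dy":0,"dz":0,"yaw":0},{"dx":0,"dy":0,"dz":0,"yaw":0}], "grip": 0.15}}

```text
t: 4.12
eef_pos: [454.3, -257.5, 69.7]
tcp_rot: [3.137, -0.003, 0.367]
ft_force: [-0.0, -0.1, 15.4]
opening: 0.27
```

Emit:
{"api": "drive_tool", "payload": {"commands": [{"dx":0,"dy":0,"dz":0,"yaw":0},{"dx":0,"dy":0,"dz":0,"yaw":0},{"dx":0,"dy":0,"dz":0,"yaw":0}]}}

```text
t: 4.37
eef_pos: [454.3, -257.5, 69.7]
tcp_rot: [3.137, -0.003, 0.367]
ft_force: [-0.3, 0.4, 14.3]
opening: 0.27
```

```bash
python3 - <<'E'
from h import *
s=env.state();print(s['t'],s['eef_pos'],s['tcp_rot'],s['opening'],s['ft_force'],s['moment'])
im=env.read_camera('wrist')
save('w4z.png',cv2.resize(im[90:290,200:440],None,fx=3,fy=3,interpolation=2))
E
```

```text
4.3667 [ 454.28984677 -257.52619191   69.67481096] [ 3.13727808e+00 -2.64457756e-03  3.67102959e-01] 0.2695765609220364 [-0.32320772  0.38273514 14.27176975] [ 0.07167033 -0.03378648  0.01367825]
```

View pics/w4z.png

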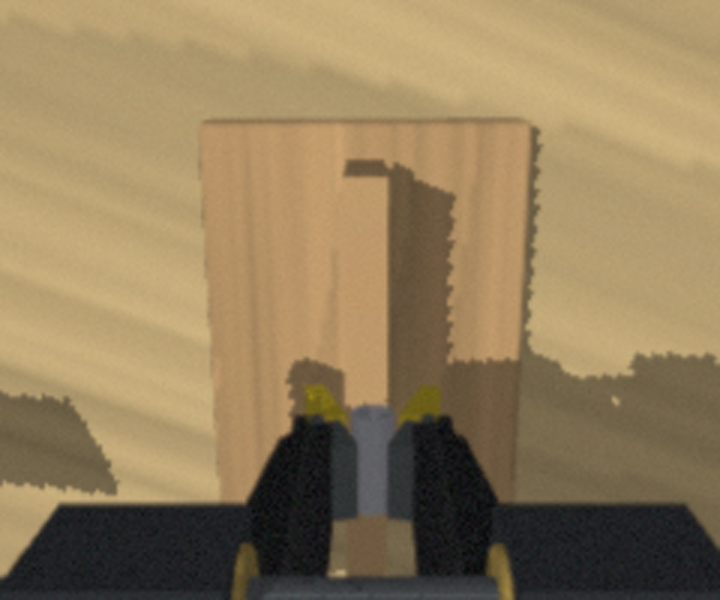

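Opening is 0.27, about 25.6 mm, so the handles are fully squeezed. In the crop the jaws have spread at (325,400) and (420,400). Next I lift and carry it to the lip.

Emit:
{"api": "drive_tool", "payload": {"commands": [{"dx":0,"dy":0,"dz":15,"yaw":0},{"dx":0,"dy":0,"dz":35,"yaw":0},{"dx":0,"dy":0,"dz":35,"yaw":0},{"dx":6,"dy":23,"dz":5,"yaw":-1},{"dx":10,"dy":34,"dz":0,"yaw":-1}]}}

```text
t: 4.83
eef_pos: [469.9, -201.3, 160.7]
tcp_rot: [3.136, -0.004, 0.328]
ft_force: [0.2, -0.1, -0.7]
opening: 0.27
```

Emit:
{"api": "drive_tool", "payload": {"commands": [{"dx":10,"dy":34,"dz":0,"yaw":-1},{"dx":10,"dy":34,"dz":0,"yaw":-1},{"dx":10,"dy":34,"dz":0,"yaw":0},{"dx":10,"dy":34,"dz":0,"yaw":0},{"dx":10,"dy":34,"dz":0,"yaw":0}]}}

```text
t: 5.25
eef_pos: [519.2, -27.9, 158.4]
tcp_rot: [3.141, -0.001, 0.297]
ft_force: [0.8, -0.5, -0.9]
opening: 0.27
```

Emit:
{"api": "drive_tool", "payload": {"commands": [{"dx":8,"dy":25,"dz":0,"yaw":0},{"dx":0,"dy":0,"dz":0,"yaw":0},{"dx":0,"dy":0,"dz":0,"yaw":0}]}}

```text
t: 5.5
eef_pos: [527.1, -3.5, 158.0]
tcp_rot: [3.141, -0.001, 0.3]
ft_force: [0.1, 0.5, -1.7]
opening: 0.267
```

```bash
python3 - <<'E'
from h import *
s=env.state();print(s['t'],s['eef_pos'],np.degrees(s['tcp_rot']),s['opening'],s['ft_force'])
im=env.read_camera('wrist')
save('w5.png',cv2.resize(im,None,fx=1.25,fy=1.25,interpolation=2))
for q in ['lip_top','fence','neck_top','clamp_jaws']:
    for d in env.place_of(q,'wrist')[:2]: print(q,np.round(d['pixel'],1),round(d['conf'],2),atz('wrist',d['pixel'],{'lip_top':36,'fence':0,'neck_top':136,'clamp_jaws':100}[q]))
E
```

```text
5.5 [527.08492086  -3.51481868 158.02257808] [ 1.79967287e+02 -4.48473137e-02  1.71781664e+01] 0.2670696345983698 [ 0.05984898  0.47287817 -1.69375341]
fence [322.2 179.9] 0.86 [535.00199421  -1.37666462   0.        ]
neck_top [325.5 248.6] 0.59 [513.53202593 -11.41640932 136.        ]
clamp_jaws [317.5 232.7] 0.86 [509.24767616  -5.55680803 100.        ]
```

View pics/w5.png

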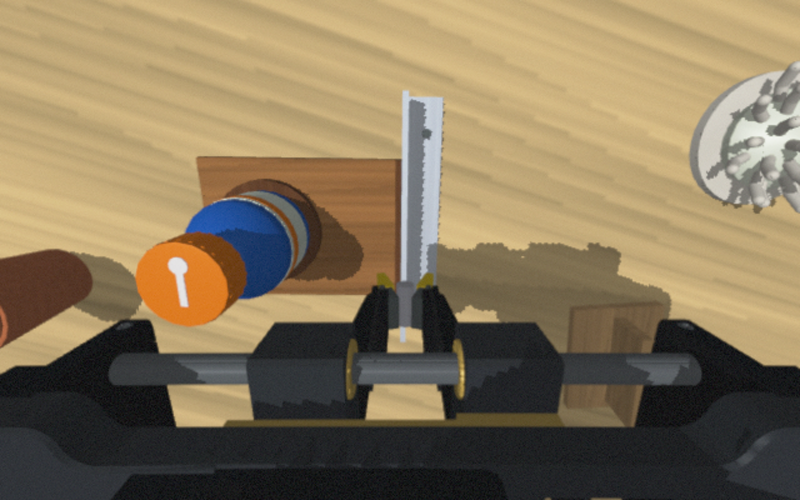

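```bash
python3 - <<'E'
import cv2
im=cv2.imread('pics/w5.png'); im=cv2.resize(im,(640,400))
im=env=None
E
python3 - <<'E'
from h import *
im=env.read_camera('wrist'); s=env.state(); print(s['eef_pos'])
save('w6.png',cv2.resize(im[60:270,270:370],None,fx=2.8*2,fy=2.8,interpolation=2))
save('w6b.png',im)
E
```

```text
[526.77772125  -5.66852122 157.6005475 ]
```

View pics/w6.png

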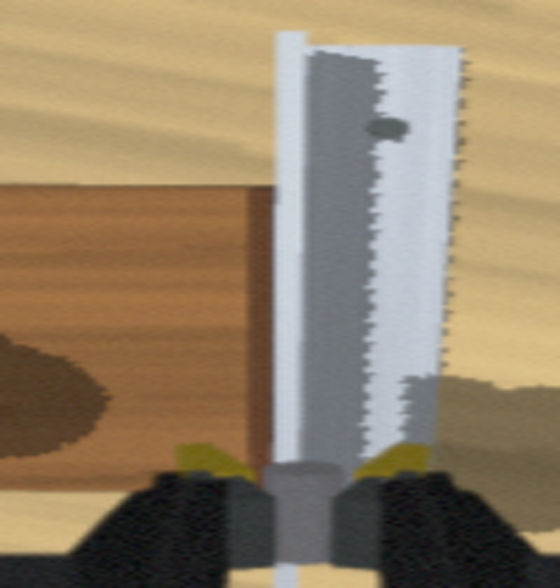

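```bash
python3 - <<'E'
from h import *
s=env.state();t=np.array(s['eef_pos']);yaw=s['tcp_rot'][2];R=Rz(yaw)
v=lambda x,y:(270+x/5.6,60+y/2.8)
print(t,np.degrees(yaw))
a=atz('wrist',v(275.5,188),36);b=atz('wrist',v(273.5,440),36)
d=a-b;ang=np.arctan2(d[1],d[0]);print('line',a,b,np.degrees(ang))
f=atz('wrist',v(262,186),36);n=atz('wrist',v(255,491),15);print('far end lip',f,'near',n)
L=Rz(ang)
print('tcp in line frame (x from far end, y from boundary)',L.T@(t-f)[:3],(L.T@(t-a))[1])
print('pin rel tcp in tool frame',R.T@(atz('wrist',v(303,515),t[2]-8.7+5)-t))
fe=atz('wrist',v(291,33),36);print('fence far end',fe,(L.T@(fe-f)))
print('lipwidth',(L.T@(atz('wrist',v(273,300),36)-atz('wrist',v(247,300),36))),(L.T@(atz('wrist',v(306,300),36)-atz('wrist',v(275,300),36))))
cap=atz('wrist',(190/1.25*1.0,283/1.25),149);print('cap',cap)
E
```

```text
[526.77772125  -5.66852122 157.6005475 ] 16.929291316791577
line [594.37399649  19.38998957  36.        ] [500.88204692  -8.12816089  36.        ] 16.401112929630674
far end lip [594.33310952  21.93701373  36.        ] near [469.45937577 -12.91256089  15.        ]
tcp in line frame (x from far end, y from boundary) [-72.60115887  -7.40727849 121.6005475 ] -4.952351740790011
pin rel tcp in tool frame [-1.74401285 -0.55875803 -3.7       ]
fence far end [644.46853223  31.57197983  36.        ] [50.81586656 -4.91333773  0.        ]
lipwidth [ 0.04384678 -4.92675342  0.        ] [ 0.05201906 -5.87427796  0.        ]
cap [501.22144175 110.36637247 149.        ]
```

Emit:
{"api": "drive_tool", "payload": {"commands": [{"dx":25.2,"dy":10.0,"dz":0,"yaw":-0.2},{"dx":25.2,"dy":10.1,"dz":0,"yaw":-0.2},{"dx":0,"dy":0,"dz":-24,"yaw":0},{"dx":0,"dy":0,"dz":-24,"yaw":0},{"dx":0,"dy":0,"dz":-24,"yaw":0}]}}

```text
t: 6.22
eef_pos: [577.5, 14.8, 84.7]
tcp_rot: [3.141, -0.001, 0.289]
ft_force: [-0.4, 0.3, -0.6]
opening: 0.272
```

Emit:
{"api": "drive_tool", "payload": {"commands": [{"dx":0,"dy":0,"dz":0,"yaw":0},{"dx":0,"dy":0,"dz":0,"yaw":0},{"dx":0,"dy":0,"dz":0,"yaw":0}]}}

```text
t: 6.47
eef_pos: [577.8, 14.9, 86.6]
tcp_rot: [3.141, -0.001, 0.289]
ft_force: [0.1, 0.2, -0.5]
opening: 0.266
```

```bash
python3 - <<'E'
from h import *
s=env.state();print(s['t'],s['eef_pos'],np.degrees(s['tcp_rot']),s['opening'],s['ft_force'])
im=env.read_camera('wrist')
save('w7.png',cv2.resize(im[110:290,210:450],None,fx=3.2,fy=3.2,interpolation=2))
save('s7.png',cv2.resize(env.read_camera('scene')[130:290,220:420],None,fx=3.7,fy=3.7,interpolation=2))
save('d7.png',cv2.resize(env.read_camera('side')[130:290,200:400],None,fx=3.7,fy=3.7,interpolation=2))
E
```

```text
6.4667 [577.84974175  14.92057331  86.62182035] [ 1.79970426e+02 -6.05811841e-02  1.65729808e+01] 0.2658363923872315 [ 0.09108807  0.22591859 -0.46707388]
```

View pics/w7.png

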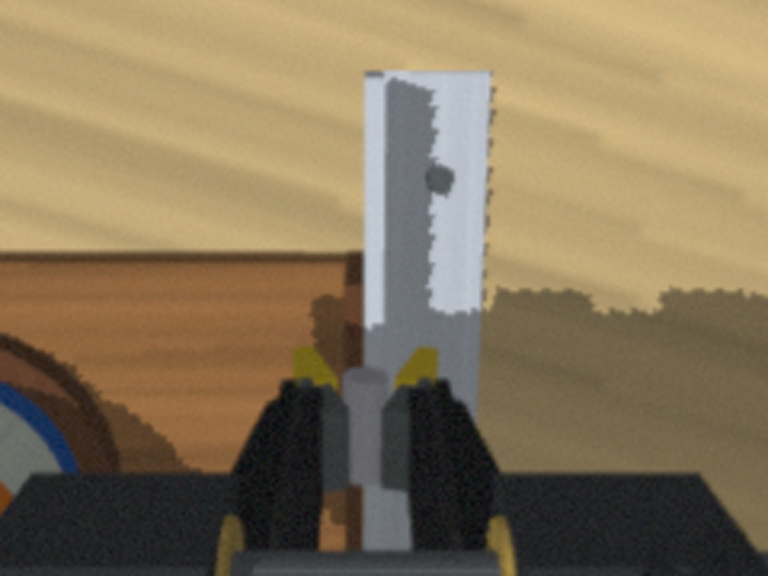

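View pics/s7.png

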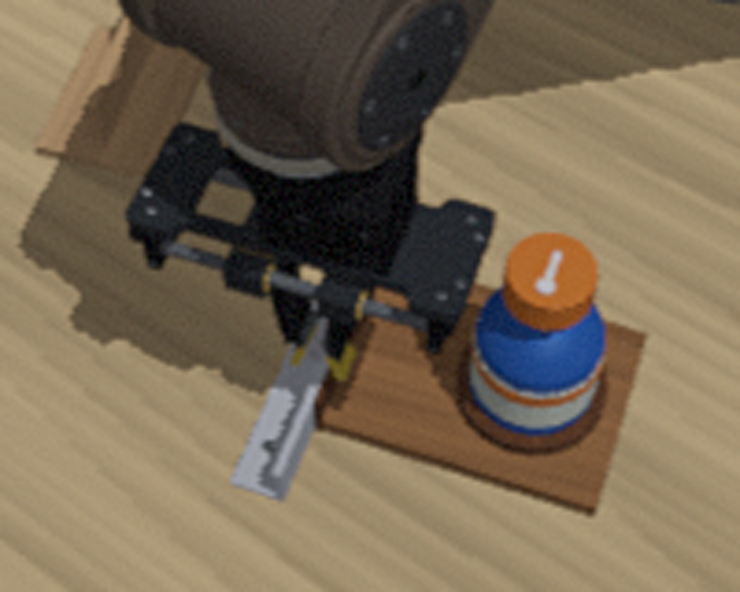

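View pics/d7.png

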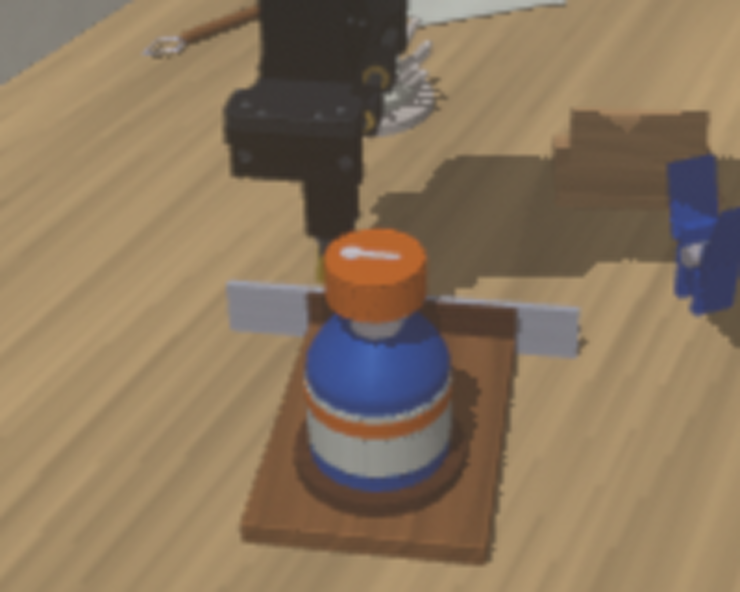

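```bash
python3 - <<'E'
from h import *
s=env.state();t=np.array(s['eef_pos']);R=Rz(s['tcp_rot'][2])
v=lambda x,y:(210+x/3.2,110+y/3.2)
print(t,np.degrees(s['tcp_rot'][2]))
for p in [(364,300),(346,300),(386,300),(364,255),(365,100),(361,530)]: print(p,(R.T@(atz('wrist',v(*p),36)-t)).round(1))
for p in [(365,378),(365,485)]: print('pin',(R.T@(atz('wrist',v(*p),t[2]-4)-t)).round(1))
for p in [(312,350),(418,350)]: print('jaw',(R.T@(atz('wrist',v(*p),t[2]-8.7-25)-t)).round(1))
E
```

```text
[577.92630357  15.17512494  86.93939831] 16.599214898378616
(364, 300) [ 12.5  -0.4 -50.9]
(346, 300) [ 12.5   4.3 -50.9]
(386, 300) [ 12.5  -6.1 -50.9]
(364, 255) [ 24.7  -0.4 -50.9]
(365, 100) [ 63.8  -0.6 -50.9]
(361, 530) [-55.8   0.5 -50.9]
pin [ 9.8 -0.6 -4. ]
pin [-15.4  -0.5  -4. ]
jaw [  5.   12.4 -33.7]
jaw [  5.  -13.6 -33.7]
```

Emit:
{"api": "drive_tool", "payload": {"commands": [{"dx":0,"dy":0,"dz":-12,"yaw":0},{"dx":0,"dy":0,"dz":-12,"yaw":0},{"dx":0,"dy":0,"dz":-8,"yaw":0},{"dx":0,"dy":0,"dz":-2,"yaw":0},{"dx":0,"dy":0,"dz":0,"yaw":0}]}}

```text
t: 7.03
eef_pos: [577.3, 15.4, 51.5]
tcp_rot: [-3.142, 0.0, 0.29]
ft_force: [-0.0, -0.6, -0.9]
opening: 0.27
```

Emit:
{"api": "drive_tool", "payload": {"commands": [{"dx":0,"dy":0,"dz":-1,"yaw":0},{"dx":0,"dy":0,"dz":-1,"yaw":0},{"dx":0,"dy":0,"dz":0,"yaw":0},{"dx":0,"dy":0,"dz":0,"yaw":0}]}}

```text
t: 7.37
eef_pos: [577.6, 15.4, 49.9]
tcp_rot: [3.141, -0.001, 0.29]
ft_force: [0.0, -0.3, 0.7]
opening: 0.27
```

Not yet in contact, or only just. Down a little more.

Emit:
{"api": "drive_tool", "payload": {"commands": [{"dx":0,"dy":0,"dz":-1,"yaw":0},{"dx":0,"dy":0,"dz":-1,"yaw":0},{"dx":0,"dy":0,"dz":-1,"yaw":0},{"dx":0,"dy":0,"dz":0,"yaw":0}]}}

```text
t: 7.7
eef_pos: [577.9, 15.4, 49.4]
tcp_rot: [3.14, -0.002, 0.29]
ft_force: [-7.6, 0.5, 31.6]
opening: 0.27
```

Emit:
{"api": "drive_tool", "payload": {"commands": [{"dx":0,"dy":0,"dz":1.5,"yaw":0},{"dx":0,"dy":0,"dz":0,"yaw":0}]}}

```text
t: 7.87
eef_pos: [577.8, 15.4, 49.6]
tcp_rot: [3.141, -0.002, 0.29]
ft_force: [-3.0, 0.5, 16.0]
opening: 0.267
```

Emit:
{"api": "drive_tool", "payload": {"commands": [{"dx":0,"dy":0,"dz":0,"yaw":0},{"dx":0,"dy":0,"dz":0,"yaw":0},{"dx":0,"dy":0,"dz":0,"yaw":0},{"dx":0,"dy":0,"dz":0,"yaw":0},{"dx":0,"dy":0,"dz":0,"yaw":0}], "grip": 0.65}}

```text
t: 8.28
eef_pos: [577.3, 15.4, 47.8]
tcp_rot: [3.142, 0.0, 0.29]
ft_force: [0.6, 0.0, 0.2]
opening: 0.566
```

```bash
python3 - <<'E'
from h import *
s=env.state();print(s['t'],s['eef_pos'],np.degrees(s['tcp_rot']),s['opening'],s['ft_force'])
im=env.read_camera('wrist')
save('w8.png',cv2.resize(im[110:290,210:450],None,fx=3.2,fy=3.2,interpolation=2))
save('s8.png',cv2.resize(env.read_camera('scene')[130:290,220:420],None,fx=3.7,fy=3.7,interpolation=2))
E
```

```text
8.2833 [577.26069747  15.37171795  47.78080463] [1.79998896e+02 1.61769069e-02 1.66124235e+01] 0.5659389456856736 [5.85325255e-01 2.70778129e-04 1.65715344e-01]
```

View pics/w8.png

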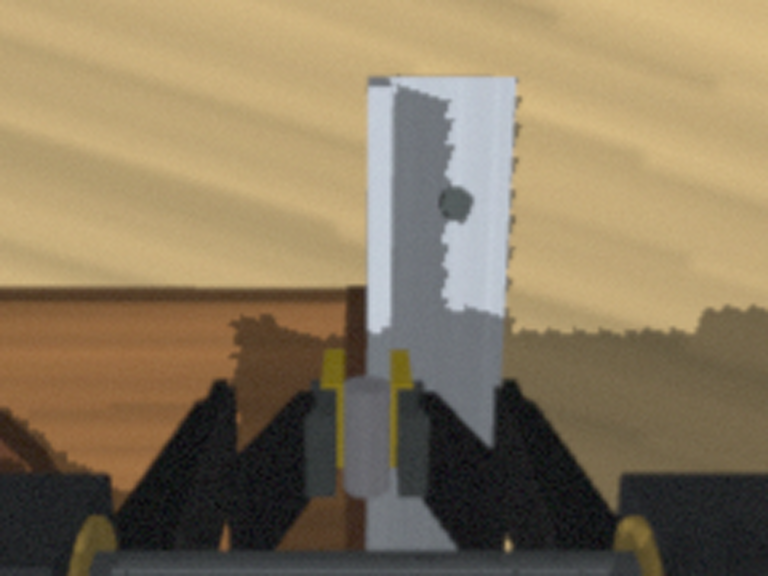

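View pics/s8.png

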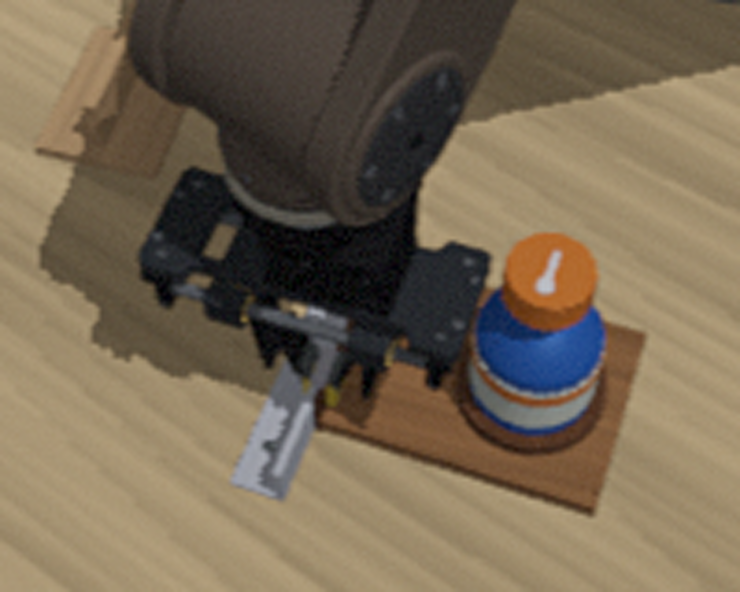

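Emit:
{"api": "drive_tool", "payload": {"commands": [{"dx":0,"dy":0,"dz":10,"yaw":0},{"dx":0,"dy":0,"dz":30,"yaw":0},{"dx":0,"dy":0,"dz":35,"yaw":0},{"dx":0,"dy":0,"dz":35,"yaw":0},{"dx":0,"dy":0,"dz":35,"yaw":0}]}}

```text
t: 8.8
eef_pos: [577.0, 15.4, 195.3]
tcp_rot: [3.142, -0.0, 0.29]
ft_force: [1.5, -0.5, 0.1]
opening: 0.652
```

Emit:
{"api": "drive_tool", "payload": {"commands": [{"dx":-28,"dy":19,"dz":1,"yaw":0},{"dx":-34,"dy":23,"dz":0,"yaw":0},{"dx":-34,"dy":23,"dz":0,"yaw":0},{"dx":-34,"dy":23,"dz":0,"yaw":0},{"dx":0,"dy":0,"dz":0,"yaw":0}], "grip": 0.85}}

```text
t: 9.22
eef_pos: [441.8, 105.7, 194.7]
tcp_rot: [-3.141, 0.002, 0.292]
ft_force: [2.2, -0.7, -0.1]
opening: 0.849
```

Emit:
{"api": "drive_tool", "payload": {"commands": [{"dx":0,"dy":0,"dz":0,"yaw":0},{"dx":0,"dy":0,"dz":0,"yaw":0}]}}

```text
t: 9.38
eef_pos: [447.9, 103.5, 194.8]
tcp_rot: [3.141, -0.002, 0.29]
ft_force: [0.1, 0.0, 0.3]
opening: 0.848
```

```bash
python3 - <<'E'
from h import *
s=env.state();print(s['t'],s['eef_pos'],np.degrees(s['tcp_rot']),s['opening'],s['ft_force'])
im=env.read_camera('wrist');t=np.array(s['eef_pos']);R=Rz(s['tcp_rot'][2])
save('w9.png',cv2.resize(im,None,fx=1.25,fy=1.25,interpolation=2))
for q in ['cap_center']:
    for d in env.place_of(q,'wrist')[:2]: 
        P=atz('wrist',d['pixel'],137);print(q,np.round(d['pixel'],1),round(d['conf'],2),P,R.T@(P-t))
hsv=cv2.cvtColor(im,cv2.COLOR_RGB2HSV);m=((hsv[...,0]<14)&(hsv[...,1]>180)&(hsv[...,2]>120)).astype('uint8')
n,l,st,ce=cv2.connectedComponentsWithStats(m); print(st[:4],ce[:4])
save('s9.png',cv2.resize(env.read_camera('scene')[130:290,220:420],None,fx=3.7,fy=3.7,interpolation=2))
E
```

```text
9.3833 [447.93165991 103.4531743  194.81049651] [ 1.79969328e+02 -9.78063411e-02  1.66442101e+01] 0.8482178183113931 [0.07556224 0.01959484 0.2937391 ]
cap_center [328.3 156.5] 0.71 [498.26235818 113.62192059 137.        ] [ 51.13454603  -4.67341328 -57.81049651]
[[     0      0    640    400 255904]
 [   317    125      2      1      2]
 [   320    125      1      1      1]
 [   325    124      4      1      4]] [[319.494834   199.51675238]
 [317.5        125.        ]
 [320.         125.        ]
 [326.5        124.        ]]
```

View pics/w9.png

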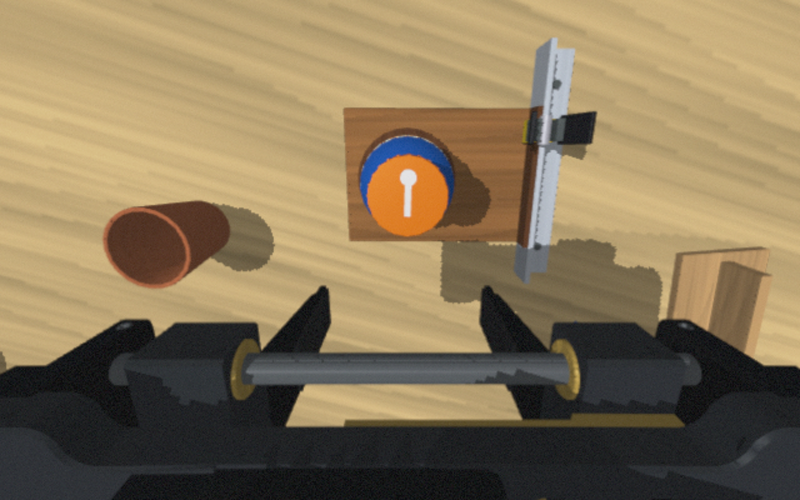

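View pics/s9.png

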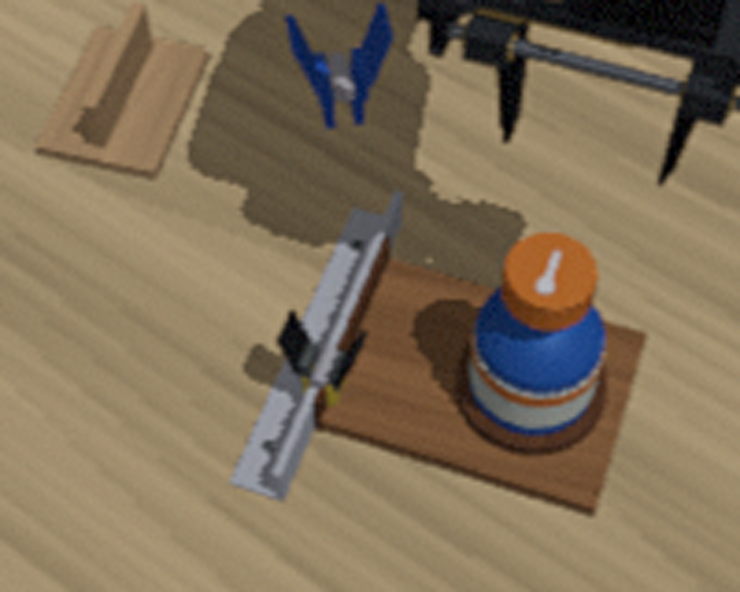

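The clamp sits astride both walls, at scene crop (320,365), with the caddy unmoved. In the wrist picture the cap is at (407,195).

```bash
python3 - <<'E'
from h import *
im=env.read_camera('wrist');s=env.state();t=np.array(s['eef_pos']);R=Rz(s['tcp_rot'][2])
r,g,b=[im[...,i].astype(int) for i in range(3)]
m=((r>200)&(g>80)&(g<160)&(b<80)).astype('uint8')
m[:100]=0;m[210:]=0;m=cv2.morphologyEx(m,cv2.MORPH_OPEN,np.ones((3,3)))
c=max(cv2.findContours(m,0,2)[0],key=cv2.contourArea);c=cv2.convexHull(c).reshape(-1,2)
P=np.array([atz('wrist',p,149) for p in c.astype(float)])
A=np.c_[2*P[:,:2],np.ones(len(P))];x=np.linalg.lstsq(A,(P[:,:2]**2).sum(1),rcond=None)[0]
rad=np.sqrt(x[2]+x[0]**2+x[1]**2);print(t,'circle',x[:2],rad,'delta world',x[:2]-t[:2],'tool',R.T@np.r_[x[:2]-t[:2],0])
E
```

```text
[448.00882773 102.8953459  193.85420514] circle [498.19575318 116.69788227] 24.64807674900925 delta world [50.18692545 13.80253637] tool [52.03936808 -1.06848764  0.        ]
```

Emit:
{"api": "drive_tool", "payload": {"commands": [{"dx":25.1,"dy":6.9,"dz":0,"yaw":0},{"dx":25.1,"dy":6.9,"dz":0,"yaw":0},{"dx":0,"dy":0,"dz":-9,"yaw":0},{"dx":0,"dy":0,"dz":-15,"yaw":0},{"dx":0,"dy":0,"dz":0,"yaw":0}]}}

```text
t: 10.0
eef_pos: [496.8, 116.6, 167.4]
tcp_rot: [-3.141, 0.004, 0.289]
ft_force: [0.3, -0.3, -0.7]
opening: 0.855
```

Emit:
{"api": "drive_tool", "payload": {"commands": [{"dx":0,"dy":0,"dz":0,"yaw":0},{"dx":0,"dy":0,"dz":0,"yaw":0}]}}

```text
t: 10.17
eef_pos: [497.6, 116.9, 170.3]
tcp_rot: [3.142, 0.0, 0.289]
ft_force: [0.8, -1.4, -0.1]
opening: 0.849
```

```bash
python3 - <<'E'
from h import *
s=env.state();t=np.array(s['eef_pos']);R=Rz(s['tcp_rot'][2]);print(s['t'],t,np.degrees(s['tcp_rot']),s['ft_force'])
im=env.read_camera('wrist')
save('w10.png',cv2.resize(im[110:310,180:460],None,fx=2.8,fy=2.8,interpolation=2))
r,g,b=[im[...,i].astype(int) for i in range(3)]
m=((r>200)&(g>80)&(g<160)&(b<80)).astype('uint8')
m[:100]=0;m=cv2.morphologyEx(m,cv2.MORPH_OPEN,np.ones((3,3)))
c=max(cv2.findContours(m,0,2)[0],key=cv2.contourArea);c=cv2.convexHull(c).reshape(-1,2)
print(c.min(0),c.max(0))
P=np.array([atz('wrist',p,149) for p in c.astype(float)])
A=np.c_[2*P[:,:2],np.ones(len(P))];x=np.linalg.lstsq(A,(P[:,:2]**2).sum(1),rcond=None)[0]
rad=np.sqrt(x[2]+x[0]**2+x[1]**2);print('circle',x[:2],rad,'tool',R.T@np.r_[x[:2]-t[:2],0])
E
```

```text
10.1667 [497.62099981 116.92485786 170.28062209] [1.79995613e+02 7.50262006e-03 1.65842986e+01] [ 0.82297557 -1.36942785 -0.06120294]
[301 199] [353 219]
circle [503.79442409 118.01813307] 20.06267064396944 tool [ 6.22866383 -0.71425831  0.        ]
```

View pics/w10.png

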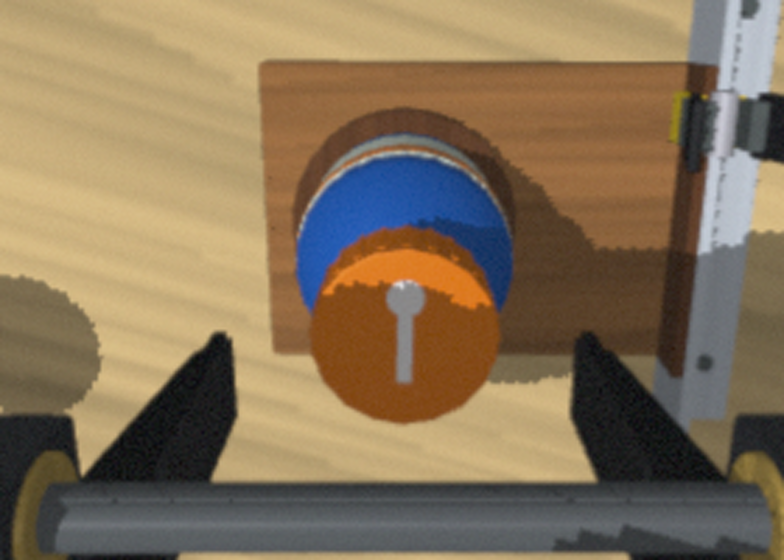

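```bash
python3 - <<'E'
from h import *
s=env.state();t=np.array(s['eef_pos']);R=Rz(s['tcp_rot'][2]);print(t)
for p in [(311,330),(500,330),(405,245),(405,422)]:
    print((R.T@(atz('wrist',(180+p[0]/2.8,110+p[1]/2.8),149)-t)).round(1))
E
```

```text
[497.71849669 116.9782125  170.52978304]
[  2.8  24.  -21.5]
[  2.8 -26.3 -21.5]
[ 26.4  -1.  -21.5]
[-24.5  -1.  -21.5]
```

Emit:
{"api": "drive_tool", "payload": {"commands": [{"dx":1.2,"dy":-0.8,"dz":-10,"yaw":0},{"dx":0,"dy":0,"dz":-20,"yaw":0},{"dx":0,"dy":0,"dz":-20,"yaw":0},{"dx":0,"dy":0,"dz":0,"yaw":0}]}}

```text
t: 10.55
eef_pos: [497.4, 116.1, 117.2]
tcp_rot: [-3.141, 0.004, 0.29]
ft_force: [-1.3, -0.0, -0.1]
opening: 0.848
```

Emit:
{"api": "drive_tool", "payload": {"commands": [{"dx":0,"dy":0,"dz":0,"yaw":0},{"dx":0,"dy":0,"dz":0,"yaw":0},{"dx":0,"dy":0,"dz":0,"yaw":0},{"dx":0,"dy":0,"dz":0,"yaw":0},{"dx":0,"dy":0,"dz":0,"yaw":0}], "grip": 0.4}}

```text
t: 10.97
eef_pos: [499.0, 116.4, 120.7]
tcp_rot: [3.141, -0.001, 0.29]
ft_force: [-0.3, 2.7, -0.3]
opening: 0.559
```

Emit:
{"api": "drive_tool", "payload": {"commands": [{"dx":0,"dy":0,"dz":0,"yaw":0},{"dx":0,"dy":0,"dz":0,"yaw":0}]}}

```text
t: 11.13
eef_pos: [498.9, 116.5, 120.5]
tcp_rot: [3.141, -0.001, 0.29]
ft_force: [-0.3, 1.4, 4.0]
opening: 0.537
```

Emit:
{"api": "drive_tool", "payload": {"commands": [{"dx":0,"dy":0,"dz":-3,"yaw":0},{"dx":0,"dy":0,"dz":-3,"yaw":0},{"dx":0,"dy":0,"dz":-3,"yaw":0},{"dx":0,"dy":0,"dz":0,"yaw":0},{"dx":0,"dy":0,"dz":0,"yaw":0}]}}

```text
t: 11.55
eef_pos: [499.0, 116.6, 111.7]
tcp_rot: [3.141, -0.001, 0.29]
ft_force: [-2.8, 1.4, 12.7]
opening: 0.535
```

```bash
python3 - <<'E'
from h import *
s=env.state();t=np.array(s['eef_pos']);print(s['t'],t,np.degrees(s['tcp_rot']),s['ft_force'],s['moment'],s['joints'])
save('s11.png',cv2.resize(env.read_camera('scene')[150:290,290:430],None,fx=4,fy=4,interpolation=2))
save('d11.png',cv2.resize(env.read_camera('side')[150:270,240:360],None,fx=4.5,fy=4.5,interpolation=2))
E
```

```text
11.55 [498.9791283  116.58449244 111.73778296] [ 1.79992149e+02 -6.73176429e-02  1.66139342e+01] [-2.84360178  1.38488217 12.74288225] [0.26998208 0.46892283 0.01789913] [1.00518944e-01 4.72093104e-01 1.94240880e+00 1.30585526e-04
 7.25911055e-01 1.38124989e+00]
```

View pics/s11.png

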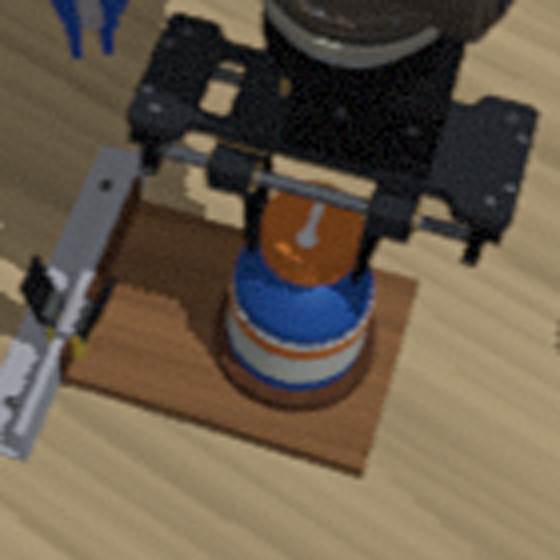

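View pics/d11.png

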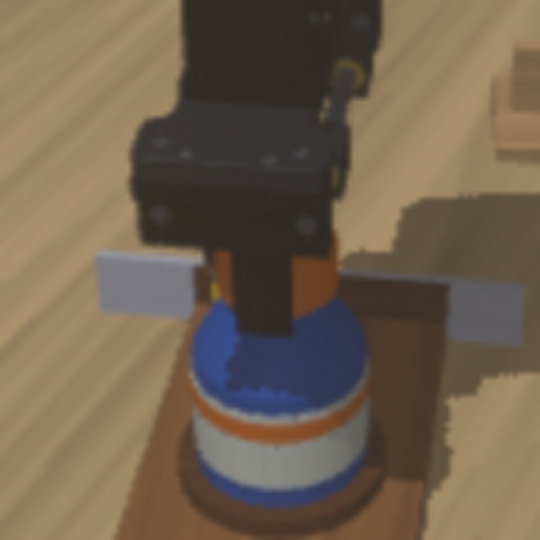

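The force is 12.7 N at 8.8 mm of travel, which matches the spring (4 + 8.8 N), so the cap is pressed. Now I turn it counter-clockwise.

Emit:
{"api": "drive_tool", "payload": {"commands": [{"dx":0,"dy":0,"dz":0,"yaw":3},{"dx":0,"dy":0,"dz":0,"yaw":5},{"dx":0,"dy":0,"dz":0,"yaw":6},{"dx":0,"dy":0,"dz":0,"yaw":6},{"dx":0,"dy":0,"dz":0,"yaw":0}]}}

```text
t: 12.07
eef_pos: [499.0, 116.6, 111.8]
tcp_rot: [3.141, -0.001, 0.646]
ft_force: [-2.3, 0.6, 12.4]
opening: 0.536
```

Emit:
{"api": "drive_tool", "payload": {"commands": [{"dx":0,"dy":0,"dz":0,"yaw":6},{"dx":0,"dy":0,"dz":0,"yaw":6},{"dx":0,"dy":0,"dz":0,"yaw":6},{"dx":0,"dy":0,"dz":0,"yaw":6},{"dx":0,"dy":0,"dz":0,"yaw":6}]}}

```text
t: 12.48
eef_pos: [498.8, 116.8, 111.8]
tcp_rot: [3.141, -0.001, 1.167]
ft_force: [-4.2, 4.8, 12.2]
opening: 0.539
```

Emit:
{"api": "drive_tool", "payload": {"commands": [{"dx":0,"dy":0,"dz":0,"yaw":6},{"dx":0,"dy":0,"dz":0,"yaw":6},{"dx":0,"dy":0,"dz":0,"yaw":6},{"dx":0,"dy":0,"dz":0,"yaw":6},{"dx":0,"dy":0,"dz":0,"yaw":6}]}}

```text
t: 12.9
eef_pos: [498.7, 117.0, 111.8]
tcp_rot: [3.141, -0.001, 1.691]
ft_force: [-5.6, 6.2, 12.7]
opening: 0.534
```

Emit:
{"api": "drive_tool", "payload": {"commands": [{"dx":0,"dy":0,"dz":0,"yaw":4},{"dx":0,"dy":0,"dz":0,"yaw":0},{"dx":0,"dy":0,"dz":0,"yaw":0}]}}

```text
t: 13.15
eef_pos: [498.4, 116.8, 111.7]
tcp_rot: [3.141, -0.0, 1.757]
ft_force: [-5.0, 3.0, 13.4]
opening: 0.538
```

```bash
python3 - <<'E'
from h import *
s=env.state();t=np.array(s['eef_pos']);print(s['t'],t,np.degrees(s['tcp_rot']),s['ft_force'],s['moment'],s['joints'])
save('w12.png',cv2.resize(env.read_camera('wrist')[80:310,160:480],None,fx=2.5,fy=2.5,interpolation=2))
save('s12.png',cv2.resize(env.read_camera('scene')[150:290,290:430],None,fx=4,fy=4,interpolation=2))
E
```

```text
13.15 [498.42968086 116.77425574 111.68973006] [ 1.79986897e+02 -2.45640763e-02  1.00647262e+02] [-4.95055038  3.03023422 13.40391074] [0.6337204  0.69562893 0.06207457] [ 1.00806736e-01  4.71899479e-01  1.94301565e+00  6.72333260e-04
  7.26486189e-01 -8.55255207e-02]
```

View pics/w12.png

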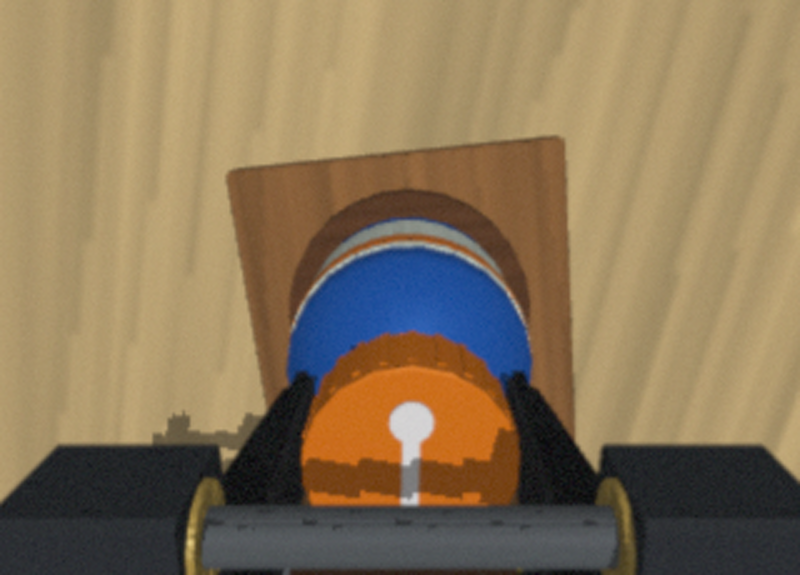

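View pics/s12.png

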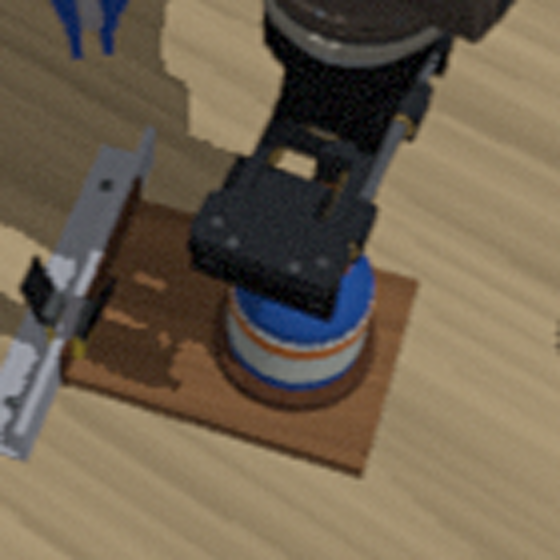

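The arrow is still in line with the tool after 84°, so the cap turned with the gripper, and the caddy is unmoved. Lifting.

Emit:
{"api": "drive_tool", "payload": {"commands": [{"dx":0,"dy":0,"dz":3,"yaw":0},{"dx":0,"dy":0,"dz":4,"yaw":0},{"dx":0,"dy":0,"dz":5,"yaw":0},{"dx":0,"dy":0,"dz":5,"yaw":0},{"dx":0,"dy":0,"dz":0,"yaw":0}]}}

```text
t: 13.67
eef_pos: [499.1, 116.3, 128.8]
tcp_rot: [3.14, 0.0, 1.756]
ft_force: [0.3, -0.7, 3.6]
opening: 0.537
```

Emit:
{"api": "drive_tool", "payload": {"commands": [{"dx":0,"dy":0,"dz":10,"yaw":0},{"dx":0,"dy":0,"dz":12,"yaw":0},{"dx":0,"dy":0,"dz":12,"yaw":0},{"dx":0,"dy":0,"dz":8,"yaw":0},{"dx":0,"dy":0,"dz":0,"yaw":0}]}}

```text
t: 14.08
eef_pos: [499.5, 116.3, 171.7]
tcp_rot: [3.139, 0.0, 1.756]
ft_force: [-0.3, -0.5, 0.1]
opening: 0.535
```

Emit:
{"api": "drive_tool", "payload": {"commands": [{"dx":0,"dy":0,"dz":0,"yaw":0},{"dx":0,"dy":0,"dz":0,"yaw":0},{"dx":0,"dy":0,"dz":0,"yaw":0},{"dx":0,"dy":0,"dz":0,"yaw":0},{"dx":0,"dy":0,"dz":0,"yaw":0}]}}

```text
t: 14.5
eef_pos: [498.6, 116.4, 169.6]
tcp_rot: [-3.141, -0.0, 1.756]
ft_force: [0.1, -0.0, -0.0]
opening: 0.533
```

```bash
python3 - <<'E'
from h import *
s=env.state();t=np.array(s['eef_pos']);print(s['t'],t,np.degrees(s['tcp_rot']),s['ft_force'],s['opening'],np.abs(s['qvel']).max())
for c in ('scene','side'):
    im=env.read_camera(c); save(c+'13.png',im)
    for q in('cap_center','neck_top','lip_top','clamp'): print(c,q,[(np.round(d['pixel'],1).tolist(),round(d['conf'],2)) for d in env.place_of(q,c)[:3]])
a=cv2.imread('pics/scene13.png')[130:270,280:430];b=cv2.imread('pics/side13.png')[130:270,225:375]
cv2.imwrite('pics/m13.png',cv2.resize(np.hstack([a,b]),None,fx=2.6,fy=2.6,interpolation=2))
print(env.state()['t'])
E
```

```text
14.5 [498.57432369 116.36276072 169.55751981] [-1.79962271e+02 -1.68245384e-03  1.00613947e+02] [ 0.13818539 -0.01157044 -0.03067236] 0.5326561958927544 0.0028562443378467384
scene cap_center []
scene neck_top [([365.3, 205.8], 0.56)]
scene lip_top [([312.8, 214.8], 0.61)]
scene clamp [([286.4, 115.1], 0.96), ([310.3, 229.2], 0.8)]
side cap_center [([298.4, 178.1], 0.92), ([291.5, 216.4], 0.54), ([298.3, 261.0], 0.26)]
side neck_top [([299.7, 205.2], 0.9), ([158.6, 318.2], 0.37)]
side lip_top []
side clamp [([392.1, 196.6], 0.94), ([293.3, 203.3], 0.76), ([428.8, 176.0], 0.61)]
15.0
```

View pics/m13.png

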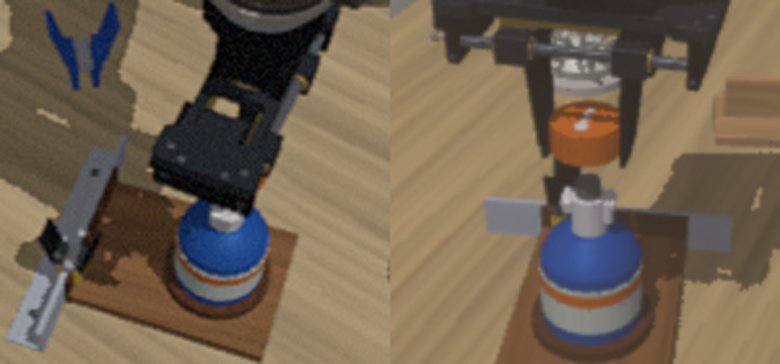

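```bash
python3 - <<'E'
from h import *
print(proj('side',[[498.5,116.5,187]]),'tri clamp',tri([ray('scene',(310.3,229.2)),ray('side',(293.3,203.3))]))
a=cv2.cvtColor(cv2.imread('pics/scene0.png'),6).astype(np.float32);b=cv2.cvtColor(cv2.imread('pics/scene13.png'),6).astype(np.float32)
# board far corner patches
for y,x in((245,360),(225,370)): 
    p=a[y:y+30,x-20:x+25];r=cv2.matchTemplate(b[y-10:y+40,x-30:x+35],p,cv2.TM_CCOEFF_NORMED);print(cv2.minMaxLoc(r)[1::2])
s=env.state();print(s['eef_pos'],s['ft_force'],s['opening'])
print(env.job_done())
E
```

```text
[[300.40433247 180.44526283]] tri clamp (array([570.74789804,  19.63620808,  52.18530215]), [np.float64(3.9551771954741892), np.float64(3.955177195474224)])
(0.9950230121612549, (10, 10))
(0.9888011813163757, (10, 10))
[498.72399753 116.37024635 169.96912631] [ 0.07719132  0.24451247 -0.19175999] 0.5360054821338814
the job is handed in; nothing more can be done
None
```

I handed the job in at about 15 s of the 51 s limit: the clamp is on the caddy and the cap is off the bottle and held.

- **Clamp:** It came off the stand and went over the dark lip and the bench stop together, near the lip's far (+x) end. I pressed it down until it met a firm stop at about 31 N, where the height matched the pin resting on the wall top. Then I let it go.
- **Cap:** I pushed it down 8.8 mm at about 12.7 N, turned it 84° counter-clockwise while down, and lifted it straight off.

**Last checks:**
- The cap is held upright and still, 49 to 50 mm above where it sat. The pictures show the neck and plunger bare below it.
- The caddy had not shifted: two patches of the scene image matched the first picture with no pixel offset.
- The clamp was still on in the pictures.
- I did not touch the coral piece, the glaze jar or the terracotta cup, though I did not measure them again at the end.

**Where checks disagreed:**
- My final two-camera estimate of the clamp's pin height was 52 mm, against an expected 41 mm. The two rays missed each other by 4 mm, so I relied on the press force and the pictures instead.
- The scene network did not report the cap at the end, because the gripper hid it. The side network put it within 3 pixels of where it should be.

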